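# Release an instrument chest's interlocked levers and open its cover

## Robot

A 6-joint arm with a two-finger parallel gripper is mounted at the origin on the work surface. World frame = base frame: x ahead of the robot, y to its left, z up, the work surface at z = 0. Lengths are in m, angles in rad, forces in N, time in s.
With the tool pointing down it reaches from about 0.4 to 0.825 m from the base axis. Payload 7 kg.
Tool frame: the origin (TCP) lies midway between the tips of the shut fingers; the grasp point (between the pads) lies 19 mm behind it; z points along the fingers, y is the line along which they close (so a half turn about z gives the same grasp; the last joint's range is limited). The gripper opens to 88 mm and grips with 3 to 60 N. Pads are 19 mm wide; open, the fingers measure 130 mm over their backs; the gripper's body (78 mm by 193 mm) begins 47 mm behind the grasp point.
Start: joints at [1.567, 0.359, 0.012, 0, -1.224, -0.288], TCP at [0.194, 0.646, 0.196] pointing down, gripper open.
Joint ranges: [-3.07, 3.07], [-1.43, 2.12], [-1.02, 1.25], [-3.03, 1.67], [-3.05, -0], [-3.03, 3.03]. Speed limits (rad/s): [2.39, 2.39, 3.01, 3.14, 3.14, 3.14].

## Interface

Orientations are given as [roll, pitch, yaw] about the fixed x, y, z axes, in that order (R = Rz(yaw) Ry(pitch) Rx(roll)).
In Python, from station import get_state, grab_frame, calibration, job_done, boxes_of, regions_of, spot_point gives the robot as it stands. The module is installed in compiled form; this text tells all that it offers.
- The arm moves only by the tool arm_command, never from a script. Its argument "commands" is a list of rows, each an object of numbers: "tx", "ty", "tz": the shift along the tool's x, y, z each as a share of 25 cm, from -1 to 1; "twist": the turn about the tool's z as a share of 180 degrees, from -1 to 1. A call has exactly 8 rows; each row is the pose to reach, as a shift and turn from the pose commanded when the call began, along the tool's axes at that moment, turning the shorter way round; what a row does not reach only later rows make up. A row lasts 1/12 s, in which the tool goes at most 41.7 mm and 7.16 degrees, less where a joint would pass 70% of its speed; a pose out of reach is approached as far as the arm can. A call with a number of a shift or a turn outside -1 to 1 is refused whole. A call with a gripper value outside its range is refused whole. "claw" is the opening, from 0 (shut) to 1 (fully open), set as the call begins (left out, the last holds). The fingers move at their own pace and stop on an object; "grip_force" is the grip in N (left out, the last holds). Time passes only in rows, so rows that repeat a pose let the fingers close, or fill a call up. It gives the time, the measured TCP pose, the force, the opening and the grip force at its end, in the units of the state.
- get_state(): the state, without advancing time (a new reading comes with each control period).
- grab_frame(name): name is "scene" or "top"; returns the picture (480x640x3 uint8, red, green, blue); there is no depth.
- calibration(name): a dict with "camera_matrix" (3x3 intrinsics, pixels), "extrinsics" (4x4, takes a point from camera to world coordinates). Camera axes: x right, y down, z forward; pixel columns grow to the right and rows downward; lengths in m; the calibration is good to about 2 mm. A picture is of the moment at which its call begins. calibration takes no time and is no camera call.
- job_done(): hands the job in; it is judged then, once.
Trained networks look in the newest picture that a camera, given by its name, has taken for a name from the list of things; names that differ only in an ending like _2 or _b are one class to them, and where a whole thing is asked for, a point or a joint stands for the part that bears it (a point fixed in the world has none). Each returns a list of dicts, best first, with "score" (0 to 1); they miss things now and then, are a little off and sometimes report something else, mostly with a low value. They report only what shows in the picture. A call takes as long as a camera call.
- boxes_of(query, camera): "rect" ([left, top, right, bottom] in pixels, round what is visible of it).
- regions_of(query, camera): "region" (480x640 bool, what is visible of it) and "rect" ([left, top, right, bottom] in pixels, round what is visible of it).
- spot_point(query, camera): "uv" ([column, row] in pixels: a listed point, or the origin of a listed thing).
The state is a dict: "t": time; "q": joint angles; "qd": joint speeds; "joint_efforts": joint torques, N m; "eef_pos": TCP position; "ee_rot": TCP orientation; "force": force on the tool from outside, world axes, zero at the start; "moment": the same for the moment, N m; "width": finger opening in m; "gripper_force": force on a finger pad.
Only numpy, scipy, OpenCV 4.12 (cv2) and the standard library are available. Lean on these libraries where they do the work, as an engineer would, in place of code of your own. Each camera call takes 0.05 s, during which the arm holds its last target. There are 200 camera calls.

## Task

The instrument chest is locked: throw its three levers fully over, away from the robot, then slide the cover fully open, to the robot's left, and let go. The levers are interlocked, so only one of those not yet over is free at any time, in an order you must find out: feel for it, and do not force a lever or the cover that is blocked. Leave the stack of cups and the gel bottle beside the chest standing where they are.

Things in the scene. Friction and masses are not known exactly. Their poses are not given: they have to be found in the camera images.
- chest: grey steel instrument chest, fixed to the table, 220 deep (x), 380 wide (y), 110 high; origin at the centre of its underside, its x axis points away from the robot, y to the left, z up. Three levers stand in a row along the back half of its flat top at chest x = +55, y = +85, 0, -85; a sliding cover lies on the front half, on the right
- lever_left (a joint): angle of the left lever: 0 = leaning 0.45 rad towards the robot, 0.9 = fully over, leaning 0.45 rad away, at its stop. Free, it needs 2 to 5 N at the grip and stays where left; blocked, it gives under 0.2 rad. The upper part is springy (4 N per mm at the grip). Which lever is free 1st, 2nd, 3rd varies and cannot be seen; each one fully over frees the next
- grip_left (a point): black round cross-bar at the top of the left lever, 48 long (along chest y), 20 thick; origin at its centre, 100 from the lever's pivot (axis along chest y, 105 above the chest's underside). It travels in an arc, from chest x = +12 to +98, 195 to 205 above the chest's underside. Below it a flat steel stem 14 wide goes down into the chest
- lever_middle (a joint): angle of the middle lever: 0 = leaning 0.45 rad towards the robot, 0.9 = fully over, leaning 0.45 rad away, at its stop. Free, it needs 2 to 5 N at the grip and stays where left; blocked, it gives under 0.2 rad. The upper part is springy (4 N per mm at the grip). Which lever is free 1st, 2nd, 3rd varies and cannot be seen; each one fully over frees the next
- grip_middle (a point): black round cross-bar at the top of the middle lever, 48 long (along chest y), 20 thick; origin at its centre, 100 from the lever's pivot (axis along chest y, 105 above the chest's underside). It travels in an arc, from chest x = +12 to +98, 195 to 205 above the chest's underside. Below it a flat steel stem 14 wide goes down into the chest
- lever_right (a joint): angle of the right lever: 0 = leaning 0.45 rad towards the robot, 0.9 = fully over, leaning 0.45 rad away, at its stop. Free, it needs 2 to 5 N at the grip and stays where left; blocked, it gives under 0.2 rad. The upper part is springy (4 N per mm at the grip). Which lever is free 1st, 2nd, 3rd varies and cannot be seen; each one fully over frees the next
- grip_right (a point): black round cross-bar at the top of the right lever, 48 long (along chest y), 20 thick; origin at its centre, 100 from the lever's pivot (axis along chest y, 105 above the chest's underside). It travels in an arc, from chest x = +12 to +98, 195 to 205 above the chest's underside. Below it a flat steel stem 14 wide goes down into the chest
- cover (a joint): sliding of the flat aluminium cover (104 x 190 mm, its top 117 above the chest's underside): 0 = shut, at the chest's right end, 0.15 m = fully open, moved to the chest's left (+y of the chest) against its stop. It needs about 3 N and stays where it is left; until all three levers are over it is locked and gives only a few mm (its rib is springy, about 4 N per mm)
- rib (a point): upright aluminium rib on the cover near its right end, 70 long (chest x), 12 thick (chest y), 28 high; origin at its centre, 131 above the chest's underside; it can be pushed on its right face with closed fingers, to the left
- cups_mid (a point): centre of a stack of paper cups, 78 across, 128 high, standing by the chest's left end: to be left alone
- gel_mid (a point): centre of a clear gel bottle, 60 across, 150 high, standing by the chest's right end: to be left alone

How it is judged:
By the outcome, as a careful person would: the job done as asked, in the order asked, and still so for the second after the job is handed in, with the robot touching nothing.
It also fails if it takes over 72 s, if anything falls off the work surface, if the arm or the gripper's body presses on something with over 40 N, if the wrist force passes 120 N, or if a joint passes its speed limit or range.

## Working session

There is one attempt and no reset: what is moved stays moved. The work goes in short steps, Python scripts to look and compute and a tool call to move; the robot and the scene stay as the last step left them, time stands still between calls to the robot, and variables do not carry over. Pictures are saved under pics/ and viewed, at most 10 in all, crops included, and the job is handed in when it is done.

Besides the shell and the picture viewer there is one more tool, called after "Request:" in YAML: its name, and indented under it one key for each argument. arm_command: Moves the arm, as the interface text tells. Shift numbers are shares of 25 cm and turn numbers shares of 180 degrees, none past 1 either way. Its arguments: {"type":"object","properties":{"commands":{"type":"array"},"claw":{"type":"number"},"grip_force":{"type":"number"}},"required":["commands"]}

```bash
mkdir -p pics && cat > h.py <<'E'
import numpy as np, cv2
from station import *
def ray(cam,uv):
    c=calibration(cam);K=np.array(c["camera_matrix"]);E=np.array(c["extrinsics"])
    d=E[:3,:3]@np.linalg.solve(K,[uv[0],uv[1],1.]);return E[:3,3],d
def atz(cam,uv,z):
    o,d=ray(cam,uv);return o+d*(z-o[2])/d[2]
def tri(a,b):
    (o1,d1),(o2,d2)=a,b
    s=np.linalg.lstsq(np.c_[d1,-d2],o2-o1,rcond=None)[0]
    p,q=o1+s[0]*d1,o2+s[1]*d2;return (p+q)/2,np.linalg.norm(p-q)
E
python3 - <<'E'
from h import *
np.set_printoptions(precision=4,suppress=True)
for c in("top","scene"):cv2.imwrite(f"pics/{c}0.png",grab_frame(c)[:,:,::-1])
for q in("chest","grip_left","grip_middle","grip_right","rib","cups_mid","gel_mid"):
    r={}
    for c in("top","scene"):
        s=spot_point(q,c);r[c]=s
        print(q,c,[(np.round(x["uv"],1),round(x["score"],2)) for x in s[:3]])
    if r["top"] and r["scene"]: print("  tri",*tri(ray("top",r["top"][0]["uv"]),ray("scene",r["scene"][0]["uv"])))
s=get_state();print(s["t"],s["eef_pos"],s["ee_rot"],s["force"])
for c in("top","scene"):print(calibration(c))
E
```

```text
chest top [(array([315.2, 262.7]), 0.98), (array([191. , 210.7]), 0.49)]
chest scene [(array([329.9, 268.8]), 0.92), (array([323. , 197.5]), 0.22)]
  tri [0.5393 0.0415 0.0016] 0.003768434078169045
grip_left top [(array([276.1, 235.5]), 0.72)]
grip_left scene [(array([360.6, 213.2]), 0.83)]
  tri [0.5695 0.1154 0.1965] 0.00017304323143353017
grip_middle top [(array([320.5, 244.6]), 0.57)]
grip_middle scene [(array([325.9, 201.6]), 0.81)]
  tri [0.5523 0.0346 0.1915] 0.003335929649209072
grip_right top [(array([365.9, 252. ]), 0.74)]
grip_right scene [(array([289. , 185.5]), 0.98)]
  tri [ 0.5379 -0.0509  0.2   ] 0.0011013891843837465
rib top [(array([397.9, 294.1]), 0.81)]
rib scene [(array([282.3, 190.9]), 0.65)]
  tri [ 0.4612 -0.1151  0.1239] 0.01073208044150466
cups_mid top [(array([191., 209.]), 0.73)]
cups_mid scene [(array([358.4, 213.3]), 0.71), (array([445.3, 318.4]), 0.65)]
  tri [0.6281 0.1958 0.2699] 0.12646658254641002
gel_mid top [(array([462.3, 278.8]), 0.89), (array([190.5, 209.8]), 0.37)]
gel_mid scene [(array([222.3, 203.5]), 0.66)]
  tri [ 0.4945 -0.2604  0.0727] 0.00939120496974059
0.8 [0.1942 0.6464 0.1962] [ 3.1416  0.     -0.2917] [ 0.09   -0.2196  0.4937]
{'camera_matrix': array([[474.5344,   0.    , 318.395 ],
       [  0.    , 474.5344, 239.9761],
       [  0.    ,   0.    ,   1.    ]]), 'extrinsics': array([[-0.0041, -0.9887,  0.1498,  0.4291],
       [-1.    ,  0.0033, -0.0057,  0.0419],
       [ 0.0051, -0.1498, -0.9887,  1.0661],
       [ 0.    ,  0.    ,  0.    ,  1.    ]])}
{'camera_matrix': array([[527.7883,   0.    , 325.1041],
       [  0.    , 527.7883, 235.0954],
       [  0.    ,   0.    ,   1.    ]]), 'extrinsics': array([[-0.3811,  0.5797, -0.7202,  1.35  ],
       [ 0.9245,  0.2329, -0.3018,  0.3683],
       [-0.0072, -0.7809, -0.6246,  0.7974],
       [ 0.    ,  0.    ,  0.    ,  1.    ]])}
```

View pics/top0.png

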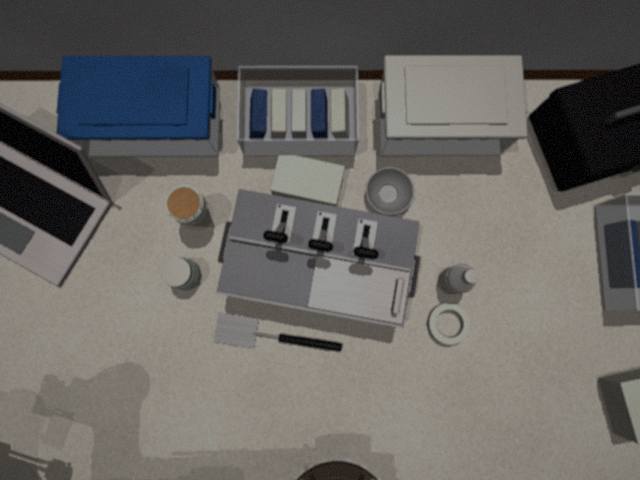

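View pics/scene0.png

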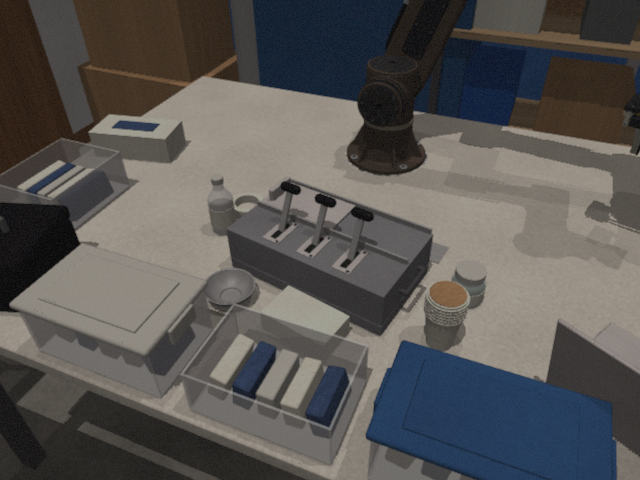

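The top picture shows the chest at (315,260), rotated slightly clockwise. The grips are at about (276,236), (320,245) and (366,252), and the rib is at about (398,295). The bottle is to the right at (460,279) and the cups to the left at (186,205). The scene view agrees with these positions. Next I fit the chest pose.

```bash
cat >> h.py <<'E'
def proj(cam,P):
    c=calibration(cam);K=np.array(c["camera_matrix"]);E=np.linalg.inv(np.array(c["extrinsics"]))
    p=K@(E[:3,:3]@np.asarray(P)+E[:3,3]);return p[:2]/p[2]
def c2w(X,p):
    x,y,a=X;c,s=np.cos(a),np.sin(a);return np.array([x+c*p[0]-s*p[1],y+s*p[0]+c*p[1],p[2]])
def w2c(X,p):
    x,y,a=X;c,s=np.cos(a),np.sin(a);d=p[0]-x,p[1]-y;return np.array([c*d[0]+s*d[1],-s*d[0]+c*d[1],p[2]])
E
python3 - <<'E'
from h import *
from scipy.optimize import least_squares
np.set_printoptions(precision=4,suppress=True)
M={"grip_left":(.012,.085,.195),"grip_middle":(.012,0,.195),"grip_right":(.012,-.085,.195),"chest":(0,0,0)}
for c in("top","scene"):grab_frame(c)
O=[]
for q,p in M.items():
    for c in("top","scene"):
        s=spot_point(q,c)
        if s:O.append((q,c,p,np.array(s[0]["uv"])))
f=lambda X:np.concatenate([proj(c,c2w(X,p))-uv for q,c,p,uv in O])
r=least_squares(f,[.54,.035,-.19],loss="soft_l1");X=r.x;print(X)
for (q,c,p,uv),e in zip(O,f(X).reshape(-1,2)):print(q,c,e)
np.save("X.npy",X)
rt=spot_point("rib","top")[0]["uv"];print("rib chest",w2c(X,atz("top",rt,.131)))
b=[x for x in boxes_of("rib","top")][:1];print(b)
for q in("gel_mid","cups_mid"):
    u=spot_point(q,"top")[0]["uv"];w=atz("top",u,.07);print(q,w,w2c(X,w))
im=grab_frame("top")
for x in(-.11,.11):
  for y in(-.19,.19):
    u=proj("top",c2w(X,(x,y,.11)));cv2.circle(im,tuple(int(v) for v in u),2,(255,0,0),-1)
for q,p in list(M.items())[:3]+[("rib",(-.055,-.165,.145))]:
    u=proj("top",c2w(X,p));cv2.circle(im,tuple(int(v) for v in u),2,(0,255,0),-1)
cv2.imwrite("pics/fit.png",cv2.resize(im[170:345,200:490,::-1],None,fx=2.7,fy=2.7))
E
```

```text
[ 0.5438  0.0373 -0.1995]
grip_left top [0.5283 1.2095]
grip_left scene [0.7065 3.6825]
grip_middle top [-2.0249  0.0265]
grip_middle scene [ 1.5988 -0.0777]
grip_right top [1.4314 5.7847]
grip_right scene [-0.0828  0.5203]
chest top [ 0.9085 -2.9037]
chest scene [-2.6243  2.1473]
rib chest [-0.0562 -0.1665  0.131 ]
[{'rect': [389.2, 277.7, 399.2, 312.7], 'score': 0.65}]
gel_mid [ 0.4875 -0.268   0.07  ] [ 0.0054 -0.3104  0.07  ]
cups_mid [0.6393 0.3063 0.07  ] [0.0403 0.2826 0.07  ]
```

View pics/fit.png

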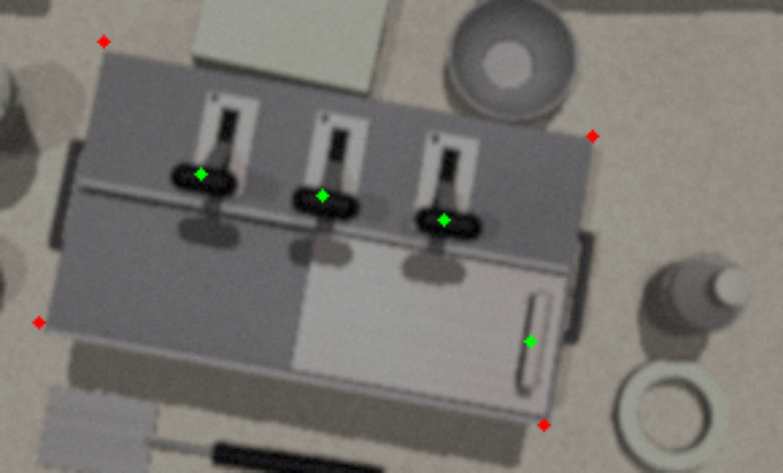

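The fitted corner marks are rotated relative to the real corners, which sit at crop (107,54), (589,137), (547,416) and (47,330). The bars sit at crop (204,180), (326,203) and (449,222). I refit using these.

```bash
python3 - <<'E'
from h import *
from scipy.optimize import least_squares
np.set_printoptions(precision=4,suppress=True)
T=[((.11,.19,.11),(107,54)),((.11,-.19,.11),(589,137)),((-.11,-.19,.11),(547,416)),((-.11,.19,.11),(47,330)),
((.012,.085,.195),(204,180)),((.012,0,.195),(326,203)),((.012,-.085,.195),(449,222))]
O=[("top",p,np.array(u)/2.7+[200,170]) for p,u in T]
O+=[("scene",(.012,y,.195),np.array(u)) for y,u in((.085,(361,214)),(0,(326,201)),(-.085,(290,187.5)))]
f=lambda X:np.concatenate([proj(c,c2w(X,p))-uv for c,p,uv in O])
X=least_squares(f,[.54,.035,-.19],loss="soft_l1").x;print(X);print(f(X).reshape(-1,2))
np.save("X.npy",X)
print("rib",w2c(X,atz("top",np.array([536,343])/2.7+[200,170],.141)))
for q,u,z in(("gel",(730,286),.15),):print(q,w2c(X,atz("top",np.array(u)/2.7+[200,170],z)))
print("cups",w2c(X,atz("top",(186,203),.128)))
for y in(.085,0,-.085):print(c2w(X,(-.03,y,.19)))
E
```

```text
[ 0.5409  0.0352 -0.1827]
[[-1.4482 -2.0972]
 [ 1.4869 -0.6395]
 [ 0.8623  3.1913]
 [-1.5001  0.8112]
 [-0.0695 -0.2957]
 [-0.2306 -0.7374]
 [-0.5735  0.3362]
 [ 0.3384 -0.4293]
 [-1.738  -0.9462]
 [-0.3371 -0.06  ]]
rib [-0.0547 -0.1661  0.141 ]
gel [ 0.0095 -0.2953  0.15  ]
cups [0.0563 0.2835 0.128 ]
[0.5269 0.1242 0.19  ]
[0.5114 0.0407 0.19  ]
[ 0.496  -0.0429  0.19  ]
```

Request:
arm_command:
  commands:
    - {"tx": 0.09,"ty": 0.08,"tz": -0.1,"twist": -0.01}
    - {"tx": 0.2,"ty": 0.18,"tz": -0.2,"twist": -0.02}
    - {"tx": 0.32,"ty": 0.28,"tz": -0.3,"twist": -0.035}
    - {"tx": 0.44,"ty": 0.39,"tz": -0.42,"twist": -0.035}
    - {"tx": 0.56,"ty": 0.5,"tz": -0.42,"twist": -0.035}
    - {"tx": 0.68,"ty": 0.61,"tz": -0.42,"twist": -0.035}
    - {"tx": 0.8,"ty": 0.72,"tz": -0.42,"twist": -0.035}
    - {"tx": 0.9,"ty": 0.8,"tz": -0.42,"twist": -0.035}
  claw: 0
  grip_force: 10

```text
t: 2.22
eef_pos: [0.3517, 0.3897, 0.302]
ee_rot: [-3.14, -0.0, -0.181]
force: [0.9, 0.6, 0.5]
width: 0.0399
gripper_force: 0.0
```

Request:
arm_command:
  commands:
    - {"tx": 0.1,"ty": 0.11}
    - {"tx": 0.21,"ty": 0.23}
    - {"tx": 0.32,"ty": 0.35}
    - {"tx": 0.43,"ty": 0.47}
    - {"tx": 0.54,"ty": 0.59}
    - {"tx": 0.65,"ty": 0.71}
    - {"tx": 0.76,"ty": 0.83}
    - {"tx": 0.82,"ty": 0.92}

```text
invalid input
```

Request:
arm_command:
  commands:
    - {"tx": 0.1,"ty": 0.11,"tz": 0,"twist": 0}
    - {"tx": 0.21,"ty": 0.23,"tz": 0,"twist": 0}
    - {"tx": 0.32,"ty": 0.35,"tz": 0,"twist": 0}
    - {"tx": 0.43,"ty": 0.47,"tz": 0,"twist": 0}
    - {"tx": 0.54,"ty": 0.59,"tz": 0,"twist": 0}
    - {"tx": 0.65,"ty": 0.71,"tz": 0,"twist": 0}
    - {"tx": 0.76,"ty": 0.83,"tz": 0,"twist": 0}
    - {"tx": 0.82,"ty": 0.92,"tz": 0,"twist": 0}

```text
t: 2.88
eef_pos: [0.5126, 0.1256, 0.3012]
ee_rot: [3.141, -0.0, -0.183]
force: [0.5, 0.2, -0.5]
width: 0.0005
gripper_force: 0.0
```

Request:
arm_command:
  commands:
    - {"tx": 0,"ty": 0,"tz": 0.1,"twist": 0}
    - {"tx": 0,"ty": 0,"tz": 0.22,"twist": 0}
    - {"tx": 0,"ty": 0,"tz": 0.34,"twist": 0}
    - {"tx": 0,"ty": 0,"tz": 0.452,"twist": 0}
    - {"tx": 0.04,"ty": 0,"tz": 0.452,"twist": 0}
    - {"tx": 0.08,"ty": 0,"tz": 0.452,"twist": 0}
    - {"tx": 0.11,"ty": 0,"tz": 0.452,"twist": 0}
    - {"tx": 0.12,"ty": 0,"tz": 0.452,"twist": 0}

```text
t: 3.55
eef_pos: [0.5435, 0.1232, 0.1899]
ee_rot: [-3.14, -0.003, -0.182]
force: [0.7, 0.1, 0.2]
width: 0.0006
gripper_force: 0.0
```

Request:
arm_command:
  commands:
    - {"tx": 0.008,"ty": 0,"tz": 0,"twist": 0}
    - {"tx": 0.016,"ty": 0,"tz": 0,"twist": 0}
    - {"tx": 0.024,"ty": 0,"tz": 0,"twist": 0}
    - {"tx": 0.032,"ty": 0,"tz": 0,"twist": 0}
    - {"tx": 0.032,"ty": 0,"tz": 0,"twist": 0}
    - {"tx": 0.032,"ty": 0,"tz": 0,"twist": 0}
    - {"tx": 0.032,"ty": 0,"tz": 0,"twist": 0}
    - {"tx": 0.032,"ty": 0,"tz": 0,"twist": 0}

```text
t: 4.22
eef_pos: [0.5485, 0.1214, 0.1882]
ee_rot: [-3.142, -0.0, -0.182]
force: [-0.4, -0.1, -0.1]
width: 0.0004
gripper_force: 0.0
```

Request:
arm_command:
  commands:
    - {"tx": 0.006,"ty": 0,"tz": 0,"twist": 0}
    - {"tx": 0.012,"ty": 0,"tz": 0,"twist": 0}
    - {"tx": 0.018,"ty": 0,"tz": 0,"twist": 0}
    - {"tx": 0.024,"ty": 0,"tz": 0,"twist": 0}
    - {"tx": 0.024,"ty": 0,"tz": 0,"twist": 0}
    - {"tx": 0.024,"ty": 0,"tz": 0,"twist": 0}
    - {"tx": 0.024,"ty": 0,"tz": 0,"twist": 0}
    - {"tx": 0.024,"ty": 0,"tz": 0,"twist": 0}

```text
t: 4.88
eef_pos: [0.5545, 0.1203, 0.1881]
ee_rot: [3.142, 0.0, -0.182]
force: [0.2, -0.2, -0.0]
width: 0.0006
gripper_force: 0.0
```

Request:
arm_command:
  commands:
    - {"tx": 0.005,"ty": 0,"tz": 0,"twist": 0}
    - {"tx": 0.01,"ty": 0,"tz": 0,"twist": 0}
    - {"tx": 0.015,"ty": 0,"tz": 0,"twist": 0}
    - {"tx": 0.02,"ty": 0,"tz": 0,"twist": 0}
    - {"tx": 0.02,"ty": 0,"tz": 0,"twist": 0}
    - {"tx": 0.02,"ty": 0,"tz": 0,"twist": 0}
    - {"tx": 0.02,"ty": 0,"tz": 0,"twist": 0}
    - {"tx": 0.02,"ty": 0,"tz": 0,"twist": 0}

```text
t: 5.55
eef_pos: [0.5594, 0.1194, 0.1881]
ee_rot: [3.142, 0.0, -0.182]
force: [0.5, -1.5, 0.3]
width: 0.0004
gripper_force: 0.0
```

```bash
python3 - <<'E'
from h import *
a=grab_frame("scene")[150:300,230:430,::-1];b=grab_frame("top")[180:330,220:420,::-1]
cv2.imwrite("pics/c1.png",cv2.resize(np.vstack([np.hstack([a,b])]),None,fx=2,fy=2,interpolation=cv2.INTER_CUBIC))
print(get_state()["force"])
E
```

```text
[-0.41862949 -0.15229525 -0.6258078 ]
```

View pics/c1.png

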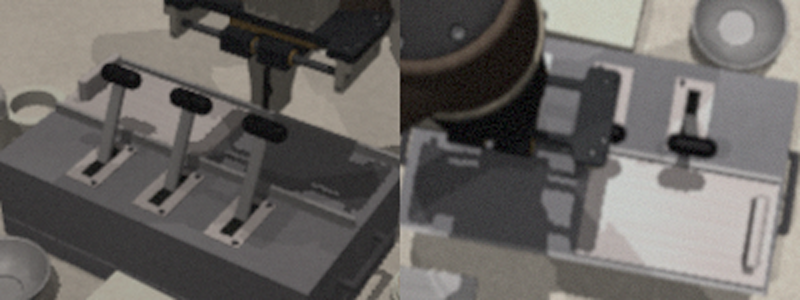

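The fingers, at crop (265,90), are just behind the left bar at (265,130), so contact is close. I keep advancing in small steps.

Request:
arm_command:
  commands:
    - {"tx": 0.005,"ty": 0,"tz": 0,"twist": 0}
    - {"tx": 0.01,"ty": 0,"tz": 0,"twist": 0}
    - {"tx": 0.015,"ty": 0,"tz": 0,"twist": 0}
    - {"tx": 0.02,"ty": 0,"tz": 0,"twist": 0}
    - {"tx": 0.02,"ty": 0,"tz": 0,"twist": 0}
    - {"tx": 0.02,"ty": 0,"tz": 0,"twist": 0}
    - {"tx": 0.02,"ty": 0,"tz": 0,"twist": 0}
    - {"tx": 0.02,"ty": 0,"tz": 0,"twist": 0}

```text
t: 6.32
eef_pos: [0.5644, 0.1184, 0.1882]
ee_rot: [3.142, -0.0, -0.182]
force: [0.5, 0.4, 0.4]
width: 0.0002
gripper_force: 0.0
```

```bash
python3 - <<'E'
from h import *
X=np.load("X.npy")
p=np.array(get_state()["eef_pos"]);im=grab_frame("scene")
print(proj("scene",p),proj("scene",c2w(X,(.012,.085,.195))),w2c(X,p))
for q in("grip_left","grip_middle","grip_right"):print(q,[(np.round(x["uv"],1),round(x["score"],2)) for x in spot_point(q,"scene")[:2]])
cv2.imwrite("pics/c2.png",cv2.resize(im[160:260,290:420,::-1],None,fx=6,fy=6,interpolation=cv2.INTER_CUBIC))
E
```

```text
[362.75765884 215.55100552] [361.33837708 213.5707266 ] [0.00793258 0.08611236 0.18815499]
grip_left [(array([356.8, 212. ]), 0.88)]
grip_middle [(array([325.1, 199.4]), 0.85)]
grip_right [(array([292. , 188.5]), 0.86)]
```

View pics/c2.png

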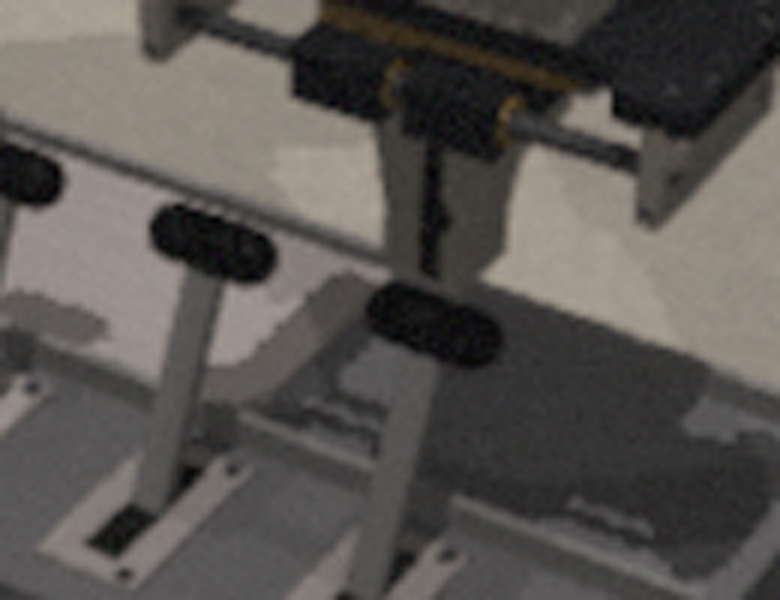

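```bash
python3 - <<'E'
from h import *
X=np.load("X.npy")
a=cv2.imread("pics/scene0.png");b=grab_frame("scene")[:,:,::-1].copy()
for a0 in(0,.1,.2,.3):
    P=(.055+.1*np.sin(a0-.45),.085,.105+.1*np.cos(a0-.45));print(a0,proj("scene",c2w(X,P)))
A=a[185:265,310:400];B=b[185:265,310:400]
cv2.imwrite("pics/c3.png",cv2.resize(np.hstack([A,B]),None,fx=4.4,fy=4.4,interpolation=cv2.INTER_CUBIC))
for n,(x,y,w,h) in{"bar":(350,206,24,16),"stem":(345,220,22,20),"midbar":(314,193,24,16)}.items():
    r=cv2.matchTemplate(b[y-8:y+h+8,x-8:x+w+8],a[y:y+h,x:x+w],cv2.TM_CCOEFF_NORMED);_,m,_,l=cv2.minMaxLoc(r);print(n,m,l[0]-8,l[1]-8)
E
```

```text
0 [361.46767979 213.42270907]
0.1 [359.13947979 214.19396474]
0.2 [356.66575458 215.46822001]
0.3 [354.07097898 217.24330339]
bar 0.9082114696502686 0 0
stem 0.4980342984199524 3 1
midbar 0.9900776147842407 0 0
```

View pics/c3.png

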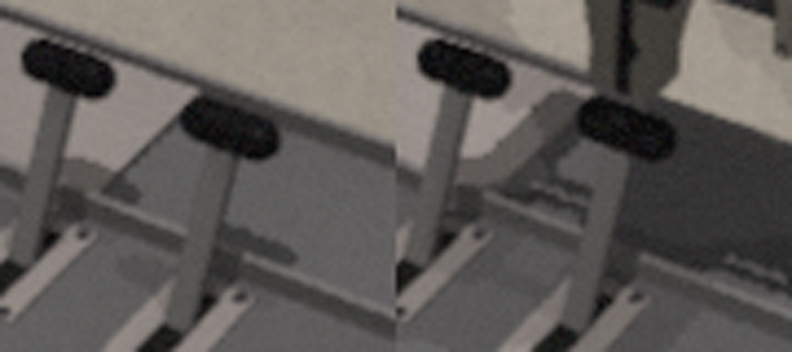

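The left bar has not moved: it sits at the same pixels before and after, and the finger is hidden behind it. I keep advancing in small steps.

Request:
arm_command:
  commands:
    - {"tx": 0.004,"ty": 0,"tz": 0,"twist": 0}
    - {"tx": 0.008,"ty": 0,"tz": 0,"twist": 0}
    - {"tx": 0.012,"ty": 0,"tz": 0,"twist": 0}
    - {"tx": 0.016,"ty": 0,"tz": 0,"twist": 0}
    - {"tx": 0.016,"ty": 0,"tz": 0,"twist": 0}
    - {"tx": 0.016,"ty": 0,"tz": 0,"twist": 0}
    - {"tx": 0.016,"ty": 0,"tz": 0,"twist": 0}
    - {"tx": 0.016,"ty": 0,"tz": 0,"twist": 0}

```text
t: 7.23
eef_pos: [0.5683, 0.1178, 0.1882]
ee_rot: [3.142, 0.0, -0.182]
force: [-0.3, 0.3, -0.4]
width: 0.0006
gripper_force: 0.0
```

```bash
python3 - <<'E'
from h import *
b=grab_frame("scene")[:,:,::-1].copy();p=np.array(get_state()["eef_pos"])
print(proj("scene",p)-[330,165],[proj("scene",p+[0,0,d])-[330,165] for d in(.02,.066)])
cv2.imwrite("pics/c4.png",cv2.resize(b[165:240,330:405],None,fx=8,fy=8,interpolation=cv2.INTER_LANCZOS4))
E
```

```text
[31.74165474 51.58852171] [array([32.1207471 , 43.17125481]), array([33.02941423, 22.99544918])]
```

View pics/c4.png

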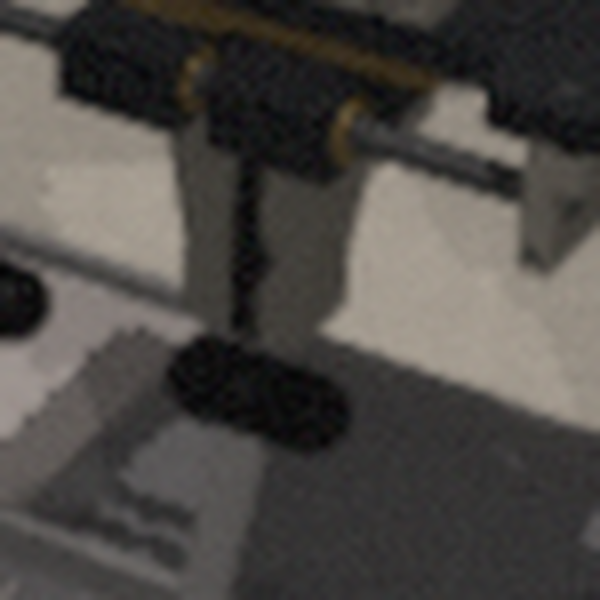

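The bar still hides the fingertip, so the finger is behind it at crop (250,330). I continue forward.

Request:
arm_command:
  commands:
    - {"tx": 0.004,"ty": 0,"tz": 0,"twist": 0}
    - {"tx": 0.008,"ty": 0,"tz": 0,"twist": 0}
    - {"tx": 0.012,"ty": 0,"tz": 0,"twist": 0}
    - {"tx": 0.016,"ty": 0,"tz": 0,"twist": 0}
    - {"tx": 0.02,"ty": 0,"tz": 0,"twist": 0}
    - {"tx": 0.02,"ty": 0,"tz": 0,"twist": 0}
    - {"tx": 0.02,"ty": 0,"tz": 0,"twist": 0}
    - {"tx": 0.02,"ty": 0,"tz": 0,"twist": 0}

```text
t: 7.95
eef_pos: [0.5732, 0.1168, 0.1881]
ee_rot: [3.142, 0.0, -0.182]
force: [0.3, 0.1, 0.3]
width: 0.0005
gripper_force: 0.0
```

```bash
python3 - <<'E'
from h import *
a=cv2.imread("pics/scene0.png");b=grab_frame("scene")[:,:,::-1].copy()
for n,(x,y,w,h) in{"bar":(348,204,26,18),"midbar":(314,193,24,16)}.items():
    for d in(0,1):
        s=a[y:y+h,x:x+w]; k=4
        S=cv2.resize(s,None,fx=k,fy=k,interpolation=cv2.INTER_CUBIC);R=cv2.resize(b[y-8:y+h+8,x-8:x+w+8],None,fx=k,fy=k,interpolation=cv2.INTER_CUBIC)
    _,m,_,l=cv2.minMaxLoc(cv2.matchTemplate(R,S,cv2.TM_CCOEFF_NORMED));print(n,m,l[0]/k-8,l[1]/k-8)
# bar blob: dark pixels
for im,n in((a,"0"),(b,"now")):
    g=cv2.cvtColor(im,cv2.COLOR_BGR2GRAY)[200:230,345:380]
    nlab,lab,st,ce=cv2.connectedComponentsWithStats((g<38).astype(np.uint8));print(n,[(st[i][:5],ce[i]+[345,200]) for i in range(1,nlab) if st[i][4]>30])
cv2.imwrite("pics/c5.png",cv2.resize(b[165:240,330:405],None,fx=6,fy=6,interpolation=cv2.INTER_CUBIC))
E
```

```text
bar 0.8918474316596985 0.0 0.25
midbar 0.987089216709137 0.0 0.0
0 [(array([  6,   7,  22,  14, 196], dtype=int32), array([361.84183673, 213.76020408]))]
now [(array([  6,   0,  23,  22, 243], dtype=int32), array([361.80246914, 213.02057613]))]
```

View pics/c5.png

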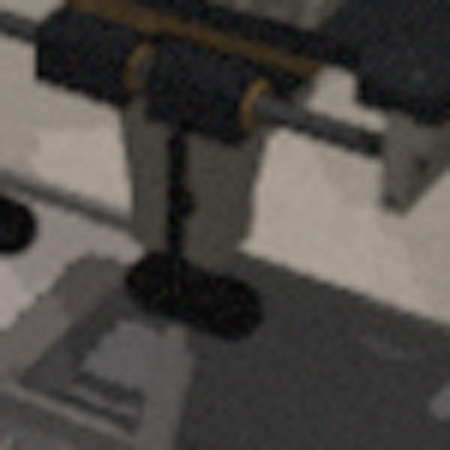

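The finger appears to have reached the bar without any force, so its tip may be passing just over the bar. I back off, lower it and come in again.

Request:
arm_command:
  commands:
    - {"tx": -0.06,"ty": 0,"tz": 0,"twist": 0}
    - {"tx": -0.12,"ty": 0,"tz": 0,"twist": 0}
    - {"tx": -0.17,"ty": 0,"tz": 0,"twist": 0}
    - {"tx": -0.17,"ty": 0,"tz": 0.04,"twist": 0}
    - {"tx": -0.17,"ty": 0,"tz": 0.076,"twist": 0}
    - {"tx": -0.14,"ty": 0,"tz": 0.076,"twist": 0}
    - {"tx": -0.12,"ty": 0,"tz": 0.076,"twist": 0}
    - {"tx": -0.12,"ty": 0,"tz": 0.076,"twist": 0}

```text
t: 8.67
eef_pos: [0.5453, 0.1221, 0.1688]
ee_rot: [3.141, -0.0, -0.182]
force: [0.0, 0.0, 1.3]
width: 0.0003
gripper_force: 0.0
```

Request:
arm_command:
  commands:
    - {"tx": 0.005,"ty": 0,"tz": 0,"twist": 0}
    - {"tx": 0.01,"ty": 0,"tz": 0,"twist": 0}
    - {"tx": 0.015,"ty": 0,"tz": 0,"twist": 0}
    - {"tx": 0.02,"ty": 0,"tz": 0,"twist": 0}
    - {"tx": 0.024,"ty": 0,"tz": 0,"twist": 0}
    - {"tx": 0.024,"ty": 0,"tz": 0,"twist": 0}
    - {"tx": 0.024,"ty": 0,"tz": 0,"twist": 0}
    - {"tx": 0.024,"ty": 0,"tz": 0,"twist": 0}

```text
t: 9.33
eef_pos: [0.5495, 0.1212, 0.1692]
ee_rot: [-3.142, 0.0, -0.182]
force: [-0.5, -0.2, -0.3]
width: 0.0009
gripper_force: 0.4
```

Request:
arm_command:
  commands:
    - {"tx": 0.005,"ty": 0,"tz": 0,"twist": 0}
    - {"tx": 0.01,"ty": 0,"tz": 0,"twist": 0}
    - {"tx": 0.015,"ty": 0,"tz": 0,"twist": 0}
    - {"tx": 0.02,"ty": 0,"tz": 0,"twist": 0}
    - {"tx": 0.02,"ty": 0,"tz": 0,"twist": 0}
    - {"tx": 0.02,"ty": 0,"tz": 0,"twist": 0}
    - {"tx": 0.02,"ty": 0,"tz": 0,"twist": 0}
    - {"tx": 0.02,"ty": 0,"tz": 0,"twist": 0}

```text
t: 10.0
eef_pos: [0.5544, 0.1203, 0.1707]
ee_rot: [-3.141, -0.001, -0.181]
force: [-7.2, 1.1, 12.1]
width: 0.0007
gripper_force: 6.0
```

Contact here pushed the tool mostly upward, with the finger riding on the upper face of the bar. The fingertips therefore sit higher than I assumed. I back off and measure the tip in the picture.

Request:
arm_command:
  commands:
    - {"tx": -0.05,"ty": 0,"tz": 0,"twist": 0}
    - {"tx": -0.1,"ty": 0,"tz": 0,"twist": 0}
    - {"tx": -0.15,"ty": 0,"tz": 0,"twist": 0}
    - {"tx": -0.2,"ty": 0,"tz": 0,"twist": 0}
    - {"tx": -0.2,"ty": 0,"tz": 0,"twist": 0}
    - {"tx": -0.2,"ty": 0,"tz": 0,"twist": 0}
    - {"tx": -0.2,"ty": 0,"tz": 0,"twist": 0}
    - {"tx": -0.2,"ty": 0,"tz": 0,"twist": 0}

```text
t: 10.67
eef_pos: [0.5057, 0.1295, 0.1692]
ee_rot: [-3.141, -0.0, -0.182]
force: [-0.5, 0.2, -0.5]
width: 0.0002
gripper_force: 0.0
```

```bash
python3 - <<'E'
from h import *
X=np.load("X.npy")
b=grab_frame("scene")[:,:,::-1].copy();s=get_state();p=np.array(s["eef_pos"]);print(p,s["force"],s["width"],w2c(X,p))
o=np.array([330,150]);B=cv2.resize(b[150:240,330:420],None,fx=6.5,fy=6.5,interpolation=cv2.INTER_CUBIC)
for d in(0,.02,.04,.066):
    u=(proj("scene",p+[0,0,d])-o)*6.5;print(d,u);cv2.circle(B,tuple(int(v) for v in u),3,(0,0,255),-1)
cv2.imwrite("pics/c6.png",B)
E
```

```text
[0.50565427 0.12942904 0.16910683] [ 0.13139327 -0.7595953  -0.69880679] 0.0003746166923805324 [-0.05178708  0.08624647  0.16910683]
0 [305.78150821 379.03404355]
0.02 [309.2932871  326.44800159]
0.04 [312.88881406 272.60790019]
0.066 [317.69320664 200.66601609]
```

View pics/c6.png

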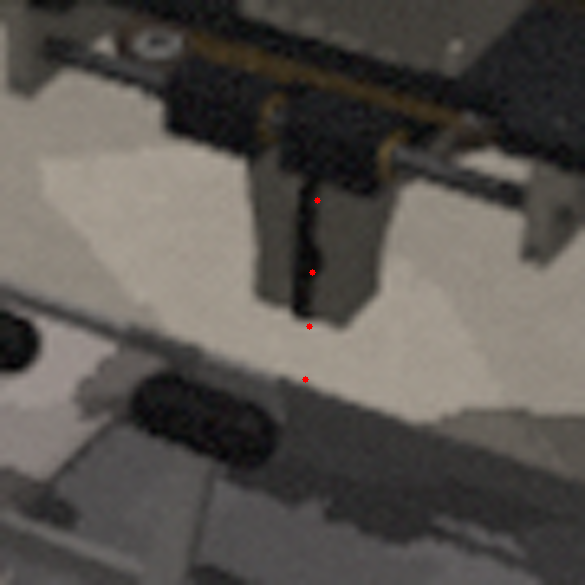

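The fingertips end near crop (310,318), but the TCP projects to (306,379). The real tips are therefore about 22 mm above the reported TCP, and I allow for that from here on. I lower 10 mm and approach.

Request:
arm_command:
  commands:
    - {"tx": 0,"ty": 0,"tz": 0.02,"twist": 0}
    - {"tx": 0,"ty": 0,"tz": 0.04,"twist": 0}
    - {"tx": 0.04,"ty": 0,"tz": 0.04,"twist": 0}
    - {"tx": 0.08,"ty": 0,"tz": 0.04,"twist": 0}
    - {"tx": 0.12,"ty": 0,"tz": 0.04,"twist": 0}
    - {"tx": 0.15,"ty": 0,"tz": 0.04,"twist": 0}
    - {"tx": 0.16,"ty": 0,"tz": 0.04,"twist": 0}
    - {"tx": 0.16,"ty": 0,"tz": 0.04,"twist": 0}

```text
t: 11.38
eef_pos: [0.5455, 0.1218, 0.1587]
ee_rot: [3.141, 0.0, -0.183]
force: [-0.9, -0.9, 0.5]
width: 0.0004
gripper_force: 0.0
```

Request:
arm_command:
  commands:
    - {"tx": 0.004,"ty": 0,"tz": 0,"twist": 0}
    - {"tx": 0.008,"ty": 0,"tz": 0,"twist": 0}
    - {"tx": 0.012,"ty": 0,"tz": 0,"twist": 0}
    - {"tx": 0.016,"ty": 0,"tz": 0,"twist": 0}
    - {"tx": 0.02,"ty": 0,"tz": 0,"twist": 0}
    - {"tx": 0.02,"ty": 0,"tz": 0,"twist": 0}
    - {"tx": 0.02,"ty": 0,"tz": 0,"twist": 0}
    - {"tx": 0.02,"ty": 0,"tz": 0,"twist": 0}

```text
t: 12.05
eef_pos: [0.5495, 0.1212, 0.1592]
ee_rot: [-3.142, -0.0, -0.182]
force: [0.6, -1.0, -0.6]
width: 0.0005
gripper_force: 0.0
```

Request:
arm_command:
  commands:
    - {"tx": 0.004,"ty": 0,"tz": 0,"twist": 0}
    - {"tx": 0.008,"ty": 0,"tz": 0,"twist": 0}
    - {"tx": 0.012,"ty": 0,"tz": 0,"twist": 0}
    - {"tx": 0.016,"ty": 0,"tz": 0,"twist": 0}
    - {"tx": 0.016,"ty": 0,"tz": 0,"twist": 0}
    - {"tx": 0.016,"ty": 0,"tz": 0,"twist": 0}
    - {"tx": 0.016,"ty": 0,"tz": 0,"twist": 0}
    - {"tx": 0.016,"ty": 0,"tz": 0,"twist": 0}

```text
t: 12.72
eef_pos: [0.5534, 0.1204, 0.1592]
ee_rot: [3.141, 0.0, -0.182]
force: [-3.6, 0.1, 2.5]
width: 0.0004
gripper_force: 1.9
```

Request:
arm_command:
  commands:
    - {"tx": 0.004,"ty": 0,"tz": 0,"twist": 0}
    - {"tx": 0.008,"ty": 0,"tz": 0,"twist": 0}
    - {"tx": 0.012,"ty": 0,"tz": 0,"twist": 0}
    - {"tx": 0.016,"ty": 0,"tz": 0,"twist": 0}
    - {"tx": 0.016,"ty": 0,"tz": 0,"twist": 0}
    - {"tx": 0.016,"ty": 0,"tz": 0,"twist": 0}
    - {"tx": 0.016,"ty": 0,"tz": 0,"twist": 0}
    - {"tx": 0.016,"ty": 0,"tz": 0,"twist": 0}

```text
t: 13.38
eef_pos: [0.5564, 0.1197, 0.1591]
ee_rot: [3.141, 0.002, -0.182]
force: [-9.5, 2.0, 7.4]
width: 0.0006
gripper_force: 4.6
```

The contact is still on the upper front of the bar, so I back off, lower another 14 mm and return.

Request:
arm_command:
  commands:
    - {"tx": -0.04,"ty": 0,"tz": 0,"twist": 0}
    - {"tx": -0.08,"ty": 0,"tz": 0,"twist": 0}
    - {"tx": -0.1,"ty": 0,"tz": 0.02,"twist": 0}
    - {"tx": -0.1,"ty": 0,"tz": 0.056,"twist": 0}
    - {"tx": -0.08,"ty": 0,"tz": 0.056,"twist": 0}
    - {"tx": -0.06,"ty": 0,"tz": 0.056,"twist": 0}
    - {"tx": -0.048,"ty": 0,"tz": 0.056,"twist": 0}
    - {"tx": -0.048,"ty": 0,"tz": 0.056,"twist": 0}

```text
t: 14.05
eef_pos: [0.5469, 0.1218, 0.145]
ee_rot: [3.141, -0.0, -0.182]
force: [-0.3, -0.7, 0.5]
width: 0.0001
gripper_force: 0.0
```

Request:
arm_command:
  commands:
    - {"tx": 0.004,"ty": 0,"tz": 0,"twist": 0}
    - {"tx": 0.008,"ty": 0,"tz": 0,"twist": 0}
    - {"tx": 0.012,"ty": 0,"tz": 0,"twist": 0}
    - {"tx": 0.016,"ty": 0,"tz": 0,"twist": 0}
    - {"tx": 0.016,"ty": 0,"tz": 0,"twist": 0}
    - {"tx": 0.016,"ty": 0,"tz": 0,"twist": 0}
    - {"tx": 0.016,"ty": 0,"tz": 0,"twist": 0}
    - {"tx": 0.016,"ty": 0,"tz": 0,"twist": 0}

```text
t: 14.72
eef_pos: [0.5496, 0.1212, 0.1452]
ee_rot: [-3.142, -0.0, -0.182]
force: [-0.6, 1.0, 0.0]
width: 0.0001
gripper_force: 0.0
```

Request:
arm_command:
  commands:
    - {"tx": 0.004,"ty": 0,"tz": 0,"twist": 0}
    - {"tx": 0.008,"ty": 0,"tz": 0,"twist": 0}
    - {"tx": 0.012,"ty": 0,"tz": 0,"twist": 0}
    - {"tx": 0.016,"ty": 0,"tz": 0,"twist": 0}
    - {"tx": 0.016,"ty": 0,"tz": 0,"twist": 0}
    - {"tx": 0.016,"ty": 0,"tz": 0,"twist": 0}
    - {"tx": 0.016,"ty": 0,"tz": 0,"twist": 0}
    - {"tx": 0.016,"ty": 0,"tz": 0,"twist": 0}

```text
t: 15.38
eef_pos: [0.5535, 0.1204, 0.1451]
ee_rot: [3.142, 0.0, -0.182]
force: [0.8, 0.4, 0.1]
width: 0.0005
gripper_force: 0.0
```

Request:
arm_command:
  commands:
    - {"tx": 0.004,"ty": 0,"tz": 0,"twist": 0}
    - {"tx": 0.008,"ty": 0,"tz": 0,"twist": 0}
    - {"tx": 0.012,"ty": 0,"tz": 0,"twist": 0}
    - {"tx": 0.016,"ty": 0,"tz": 0,"twist": 0}
    - {"tx": 0.016,"ty": 0,"tz": 0,"twist": 0}
    - {"tx": 0.016,"ty": 0,"tz": 0,"twist": 0}
    - {"tx": 0.016,"ty": 0,"tz": 0,"twist": 0}
    - {"tx": 0.016,"ty": 0,"tz": 0,"twist": 0}

```text
t: 16.05
eef_pos: [0.556, 0.1198, 0.1452]
ee_rot: [3.141, 0.002, -0.182]
force: [-8.9, 2.1, 5.8]
width: 0.0001
gripper_force: 4.2
```

Request:
arm_command:
  commands:
    - {"tx": 0.0,"ty": 0,"tz": -0.004,"twist": 0}
    - {"tx": 0.0,"ty": 0,"tz": -0.008,"twist": 0}
    - {"tx": 0.004,"ty": 0,"tz": -0.01,"twist": 0}
    - {"tx": 0.006,"ty": 0,"tz": -0.012,"twist": 0}
    - {"tx": 0.006,"ty": 0,"tz": -0.012,"twist": 0}
    - {"tx": 0.006,"ty": 0,"tz": -0.012,"twist": 0}
    - {"tx": 0.006,"ty": 0,"tz": -0.012,"twist": 0}
    - {"tx": 0.006,"ty": 0,"tz": -0.012,"twist": 0}

```text
t: 16.72
eef_pos: [0.557, 0.1193, 0.1468]
ee_rot: [3.14, 0.004, -0.182]
force: [-6.2, 3.0, -3.1]
width: 0.0006
gripper_force: 3.4
```

The tangential force of about 7.5 N exceeds the 5 N a free lever needs, so the left lever is blocked. I go to the middle lever.

Request:
arm_command:
  commands:
    - {"tx": -0.08,"ty": 0,"tz": 0,"twist": 0}
    - {"tx": -0.152,"ty": 0.0,"tz": -0.03,"twist": 0}
    - {"tx": -0.152,"ty": 0.12,"tz": -0.03,"twist": 0}
    - {"tx": -0.152,"ty": 0.24,"tz": -0.03,"twist": 0}
    - {"tx": -0.152,"ty": 0.34,"tz": -0.03,"twist": 0}
    - {"tx": -0.12,"ty": 0.34,"tz": -0.03,"twist": 0}
    - {"tx": -0.08,"ty": 0.34,"tz": -0.03,"twist": 0}
    - {"tx": -0.06,"ty": 0.34,"tz": -0.03,"twist": 0}

```text
t: 17.38
eef_pos: [0.5308, 0.0385, 0.1562]
ee_rot: [-3.141, -0.002, -0.182]
force: [1.3, 0.9, 0.6]
width: 0.0006
gripper_force: 0.6
```

Request:
arm_command:
  commands:
    - {"tx": 0.008,"ty": 0,"tz": 0,"twist": 0}
    - {"tx": 0.016,"ty": 0,"tz": 0,"twist": 0}
    - {"tx": 0.024,"ty": 0,"tz": 0,"twist": 0}
    - {"tx": 0.032,"ty": 0,"tz": 0,"twist": 0}
    - {"tx": 0.032,"ty": 0,"tz": 0,"twist": 0}
    - {"tx": 0.032,"ty": 0,"tz": 0,"twist": 0}
    - {"tx": 0.032,"ty": 0,"tz": 0,"twist": 0}
    - {"tx": 0.032,"ty": 0,"tz": 0,"twist": 0}

```text
t: 18.05
eef_pos: [0.5368, 0.0374, 0.1555]
ee_rot: [-3.141, -0.0, -0.182]
force: [-1.8, 1.3, -0.6]
width: 0.0007
gripper_force: 0.8
```

Request:
arm_command:
  commands:
    - {"tx": 0.004,"ty": 0,"tz": -0.002,"twist": 0}
    - {"tx": 0.008,"ty": 0,"tz": -0.004,"twist": 0}
    - {"tx": 0.012,"ty": 0,"tz": -0.006,"twist": 0}
    - {"tx": 0.016,"ty": 0,"tz": -0.008,"twist": 0}
    - {"tx": 0.016,"ty": 0,"tz": -0.008,"twist": 0}
    - {"tx": 0.016,"ty": 0,"tz": -0.008,"twist": 0}
    - {"tx": 0.016,"ty": 0,"tz": -0.008,"twist": 0}
    - {"tx": 0.016,"ty": 0,"tz": -0.008,"twist": 0}

```text
t: 18.72
eef_pos: [0.5401, 0.0365, 0.1573]
ee_rot: [3.142, 0.001, -0.182]
force: [-4.2, 2.7, -2.6]
width: 0.0007
gripper_force: 2.3
```

Request:
arm_command:
  commands:
    - {"tx": 0.004,"ty": 0,"tz": -0.001,"twist": 0}
    - {"tx": 0.008,"ty": 0,"tz": -0.002,"twist": 0}
    - {"tx": 0.012,"ty": 0,"tz": -0.003,"twist": 0}
    - {"tx": 0.016,"ty": 0,"tz": -0.004,"twist": 0}
    - {"tx": 0.016,"ty": 0,"tz": -0.004,"twist": 0}
    - {"tx": 0.016,"ty": 0,"tz": -0.004,"twist": 0}
    - {"tx": 0.016,"ty": 0,"tz": -0.004,"twist": 0}
    - {"tx": 0.016,"ty": 0,"tz": -0.004,"twist": 0}

```text
t: 19.38
eef_pos: [0.5427, 0.0359, 0.1583]
ee_rot: [3.141, 0.003, -0.182]
force: [-10.2, 5.6, 2.5]
width: 0.0003
gripper_force: 5.6
```

The middle lever is blocked too: the force reached 10 N without sliding. That leaves the right lever.

Request:
arm_command:
  commands:
    - {"tx": -0.08,"ty": 0,"tz": 0,"twist": 0}
    - {"tx": -0.152,"ty": 0.0,"tz": 0,"twist": 0}
    - {"tx": -0.152,"ty": 0.12,"tz": 0,"twist": 0}
    - {"tx": -0.152,"ty": 0.24,"tz": 0,"twist": 0}
    - {"tx": -0.152,"ty": 0.34,"tz": 0,"twist": 0}
    - {"tx": -0.12,"ty": 0.34,"tz": 0.01,"twist": 0}
    - {"tx": -0.08,"ty": 0.34,"tz": 0.01,"twist": 0}
    - {"tx": -0.04,"ty": 0.34,"tz": 0.01,"twist": 0}

```text
t: 20.05
eef_pos: [0.5206, -0.0466, 0.1569]
ee_rot: [3.141, -0.001, -0.182]
force: [-4.1, 0.2, 3.9]
width: 0.0002
gripper_force: 2.0
```

Request:
arm_command:
  commands:
    - {"tx": 0.008,"ty": 0,"tz": 0,"twist": 0}
    - {"tx": 0.016,"ty": 0,"tz": 0,"twist": 0}
    - {"tx": 0.024,"ty": 0,"tz": -0.002,"twist": 0}
    - {"tx": 0.032,"ty": 0,"tz": -0.004,"twist": 0}
    - {"tx": 0.036,"ty": 0,"tz": -0.006,"twist": 0}
    - {"tx": 0.036,"ty": 0,"tz": -0.006,"twist": 0}
    - {"tx": 0.036,"ty": 0,"tz": -0.006,"twist": 0}
    - {"tx": 0.036,"ty": 0,"tz": -0.006,"twist": 0}

```text
t: 20.72
eef_pos: [0.5283, -0.0475, 0.1576]
ee_rot: [-3.141, -0.0, -0.182]
force: [-1.6, 1.0, 0.4]
width: 0.0002
gripper_force: 0.7
```

The right lever moves freely. I push it on.

Request:
arm_command:
  commands:
    - {"tx": 0.035,"ty": 0,"tz": -0.012,"twist": 0}
    - {"tx": 0.07,"ty": 0,"tz": -0.02,"twist": 0}
    - {"tx": 0.105,"ty": 0,"tz": -0.026,"twist": 0}
    - {"tx": 0.14,"ty": 0,"tz": -0.028,"twist": 0}
    - {"tx": 0.175,"ty": 0,"tz": -0.026,"twist": 0}
    - {"tx": 0.21,"ty": 0,"tz": -0.02,"twist": 0}
    - {"tx": 0.245,"ty": 0,"tz": -0.012,"twist": 0}
    - {"tx": 0.27,"ty": 0,"tz": -0.008,"twist": 0}

```text
t: 21.38
eef_pos: [0.5954, -0.0602, 0.1588]
ee_rot: [3.141, 0.001, -0.182]
force: [-4.3, 1.0, -0.7]
width: 0.0003
gripper_force: 1.7
```

Request:
arm_command:
  commands:
    - {"tx": 0.006,"ty": 0,"tz": 0.002,"twist": 0}
    - {"tx": 0.012,"ty": 0,"tz": 0.004,"twist": 0}
    - {"tx": 0.018,"ty": 0,"tz": 0.006,"twist": 0}
    - {"tx": 0.024,"ty": 0,"tz": 0.008,"twist": 0}
    - {"tx": 0.024,"ty": 0,"tz": 0.008,"twist": 0}
    - {"tx": 0.024,"ty": 0,"tz": 0.008,"twist": 0}
    - {"tx": 0.024,"ty": 0,"tz": 0.008,"twist": 0}
    - {"tx": 0.024,"ty": 0,"tz": 0.008,"twist": 0}

```text
t: 22.05
eef_pos: [0.6, -0.0609, 0.1574]
ee_rot: [3.142, 0.001, -0.182]
force: [-3.7, 0.9, -3.2]
width: 0.0004
gripper_force: 1.8
```

Request:
arm_command:
  commands:
    - {"tx": 0.005,"ty": 0,"tz": 0.002,"twist": 0}
    - {"tx": 0.01,"ty": 0,"tz": 0.004,"twist": 0}
    - {"tx": 0.015,"ty": 0,"tz": 0.006,"twist": 0}
    - {"tx": 0.018,"ty": 0,"tz": 0.006,"twist": 0}
    - {"tx": 0.018,"ty": 0,"tz": 0.006,"twist": 0}
    - {"tx": 0.018,"ty": 0,"tz": 0.006,"twist": 0}
    - {"tx": 0.018,"ty": 0,"tz": 0.006,"twist": 0}
    - {"tx": 0.018,"ty": 0,"tz": 0.006,"twist": 0}

```text
t: 22.72
eef_pos: [0.603, -0.0617, 0.1561]
ee_rot: [3.141, 0.003, -0.182]
force: [-10.8, 2.8, 3.2]
width: 0.0004
gripper_force: 5.6
```

The right lever is at its stop: 11 N at the expected position. Next I try the middle lever.

Request:
arm_command:
  commands:
    - {"tx": -0.14,"ty": 0,"tz": 0,"twist": 0}
    - {"tx": -0.29,"ty": 0,"tz": 0,"twist": 0}
    - {"tx": -0.44,"ty": 0,"tz": 0,"twist": 0}
    - {"tx": -0.46,"ty": -0.12,"tz": 0,"twist": 0}
    - {"tx": -0.46,"ty": -0.24,"tz": 0,"twist": 0}
    - {"tx": -0.46,"ty": -0.34,"tz": 0,"twist": 0}
    - {"tx": -0.4,"ty": -0.34,"tz": 0,"twist": 0}
    - {"tx": -0.36,"ty": -0.34,"tz": 0,"twist": 0}

```text
t: 23.38
eef_pos: [0.5345, 0.04, 0.1577]
ee_rot: [-3.14, -0.004, -0.178]
force: [0.6, -0.5, 0.6]
width: 0.0006
gripper_force: 0.0
```

Request:
arm_command:
  commands:
    - {"tx": 0.008,"ty": 0,"tz": 0,"twist": 0}
    - {"tx": 0.016,"ty": 0,"tz": 0,"twist": 0}
    - {"tx": 0.024,"ty": 0,"tz": -0.002,"twist": 0}
    - {"tx": 0.032,"ty": 0,"tz": -0.004,"twist": 0}
    - {"tx": 0.036,"ty": 0,"tz": -0.006,"twist": 0}
    - {"tx": 0.036,"ty": 0,"tz": -0.006,"twist": 0}
    - {"tx": 0.036,"ty": 0,"tz": -0.006,"twist": 0}
    - {"tx": 0.036,"ty": 0,"tz": -0.006,"twist": 0}

```text
t: 24.05
eef_pos: [0.5397, 0.036, 0.1574]
ee_rot: [3.141, 0.001, -0.182]
force: [-5.4, -0.1, -0.5]
width: 0.0004
gripper_force: 2.5
```

Request:
arm_command:
  commands:
    - {"tx": 0.004,"ty": 0,"tz": -0.001,"twist": 0}
    - {"tx": 0.008,"ty": 0,"tz": -0.003,"twist": 0}
    - {"tx": 0.012,"ty": 0,"tz": -0.005,"twist": 0}
    - {"tx": 0.016,"ty": 0,"tz": -0.006,"twist": 0}
    - {"tx": 0.016,"ty": 0,"tz": -0.006,"twist": 0}
    - {"tx": 0.016,"ty": 0,"tz": -0.006,"twist": 0}
    - {"tx": 0.016,"ty": 0,"tz": -0.006,"twist": 0}
    - {"tx": 0.016,"ty": 0,"tz": -0.006,"twist": 0}

```text
t: 24.72
eef_pos: [0.5422, 0.0354, 0.1585]
ee_rot: [3.14, 0.004, -0.182]
force: [-9.9, 1.1, 2.1]
width: 0.0003
gripper_force: 5.2
```

The middle lever is still blocked, with the same response as before. I go to the left.

Request:
arm_command:
  commands:
    - {"tx": -0.08,"ty": 0,"tz": 0,"twist": 0}
    - {"tx": -0.152,"ty": 0.0,"tz": 0,"twist": 0}
    - {"tx": -0.152,"ty": -0.12,"tz": 0,"twist": 0}
    - {"tx": -0.152,"ty": -0.24,"tz": 0,"twist": 0}
    - {"tx": -0.152,"ty": -0.34,"tz": 0,"twist": 0}
    - {"tx": -0.12,"ty": -0.34,"tz": 0,"twist": 0}
    - {"tx": -0.08,"ty": -0.34,"tz": 0,"twist": 0}
    - {"tx": -0.04,"ty": -0.34,"tz": 0,"twist": 0}

```text
t: 25.38
eef_pos: [0.5514, 0.1213, 0.1595]
ee_rot: [-3.141, -0.001, -0.181]
force: [0.7, 0.7, 0.2]
width: 0.0008
gripper_force: 0.0
```

Request:
arm_command:
  commands:
    - {"tx": 0.008,"ty": 0,"tz": 0,"twist": 0}
    - {"tx": 0.016,"ty": 0,"tz": 0,"twist": 0}
    - {"tx": 0.024,"ty": 0,"tz": -0.002,"twist": 0}
    - {"tx": 0.032,"ty": 0,"tz": -0.004,"twist": 0}
    - {"tx": 0.04,"ty": 0,"tz": -0.006,"twist": 0}
    - {"tx": 0.044,"ty": 0,"tz": -0.006,"twist": 0}
    - {"tx": 0.044,"ty": 0,"tz": -0.006,"twist": 0}
    - {"tx": 0.044,"ty": 0,"tz": -0.006,"twist": 0}

```text
t: 26.05
eef_pos: [0.5608, 0.1189, 0.1606]
ee_rot: [3.141, 0.0, -0.182]
force: [-1.9, -1.0, 1.0]
width: 0.0005
gripper_force: 0.9
```

The left lever is free now. I push it through.

Request:
arm_command:
  commands:
    - {"tx": 0.035,"ty": 0,"tz": -0.01,"twist": 0}
    - {"tx": 0.07,"ty": 0,"tz": -0.016,"twist": 0}
    - {"tx": 0.105,"ty": 0,"tz": -0.02,"twist": 0}
    - {"tx": 0.14,"ty": 0,"tz": -0.02,"twist": 0}
    - {"tx": 0.175,"ty": 0,"tz": -0.018,"twist": 0}
    - {"tx": 0.21,"ty": 0,"tz": -0.01,"twist": 0}
    - {"tx": 0.245,"ty": 0,"tz": 0,"twist": 0}
    - {"tx": 0.27,"ty": 0,"tz": 0.006,"twist": 0}

```text
t: 26.72
eef_pos: [0.6284, 0.1067, 0.1583]
ee_rot: [3.141, 0.0, -0.182]
force: [-3.3, 1.3, 1.1]
width: 0.0004
gripper_force: 1.5
```

Request:
arm_command:
  commands:
    - {"tx": 0.006,"ty": 0,"tz": 0.002,"twist": 0}
    - {"tx": 0.012,"ty": 0,"tz": 0.004,"twist": 0}
    - {"tx": 0.018,"ty": 0,"tz": 0.006,"twist": 0}
    - {"tx": 0.024,"ty": 0,"tz": 0.008,"twist": 0}
    - {"tx": 0.024,"ty": 0,"tz": 0.008,"twist": 0}
    - {"tx": 0.024,"ty": 0,"tz": 0.008,"twist": 0}
    - {"tx": 0.024,"ty": 0,"tz": 0.008,"twist": 0}
    - {"tx": 0.024,"ty": 0,"tz": 0.008,"twist": 0}

```text
t: 27.38
eef_pos: [0.6325, 0.1059, 0.1567]
ee_rot: [3.141, 0.001, -0.182]
force: [-5.2, 0.6, -3.0]
width: 0.0008
gripper_force: 2.4
```

Request:
arm_command:
  commands:
    - {"tx": 0.004,"ty": 0,"tz": 0.002,"twist": 0}
    - {"tx": 0.008,"ty": 0,"tz": 0.003,"twist": 0}
    - {"tx": 0.012,"ty": 0,"tz": 0.004,"twist": 0}
    - {"tx": 0.014,"ty": 0,"tz": 0.004,"twist": 0}
    - {"tx": 0.014,"ty": 0,"tz": 0.004,"twist": 0}
    - {"tx": 0.014,"ty": 0,"tz": 0.004,"twist": 0}
    - {"tx": 0.014,"ty": 0,"tz": 0.004,"twist": 0}
    - {"tx": 0.014,"ty": 0,"tz": 0.004,"twist": 0}

```text
t: 28.05
eef_pos: [0.6344, 0.1054, 0.1559]
ee_rot: [3.141, 0.004, -0.182]
force: [-12.4, 3.6, 2.4]
width: 0.0005
gripper_force: 6.1
```

At its stop with 12.4 N. Now the middle one.

Request:
arm_command:
  commands:
    - {"tx": -0.14,"ty": 0,"tz": 0,"twist": 0}
    - {"tx": -0.29,"ty": 0,"tz": 0,"twist": 0}
    - {"tx": -0.44,"ty": 0,"tz": 0,"twist": 0}
    - {"tx": -0.46,"ty": 0.12,"tz": -0.004,"twist": 0}
    - {"tx": -0.46,"ty": 0.24,"tz": -0.008,"twist": 0}
    - {"tx": -0.46,"ty": 0.34,"tz": -0.012,"twist": 0}
    - {"tx": -0.4,"ty": 0.34,"tz": -0.012,"twist": 0}
    - {"tx": -0.36,"ty": 0.34,"tz": -0.012,"twist": 0}

```text
t: 28.72
eef_pos: [0.5349, 0.0371, 0.1611]
ee_rot: [-3.14, -0.005, -0.182]
force: [0.4, -0.1, 0.5]
width: 0.0006
gripper_force: 0.0
```

Request:
arm_command:
  commands:
    - {"tx": 0.008,"ty": 0,"tz": 0,"twist": 0}
    - {"tx": 0.016,"ty": 0,"tz": 0,"twist": 0}
    - {"tx": 0.024,"ty": 0,"tz": -0.002,"twist": 0}
    - {"tx": 0.032,"ty": 0,"tz": -0.004,"twist": 0}
    - {"tx": 0.04,"ty": 0,"tz": -0.006,"twist": 0}
    - {"tx": 0.048,"ty": 0,"tz": -0.006,"twist": 0}
    - {"tx": 0.048,"ty": 0,"tz": -0.006,"twist": 0}
    - {"tx": 0.048,"ty": 0,"tz": -0.006,"twist": 0}

```text
t: 29.38
eef_pos: [0.5447, 0.0359, 0.1607]
ee_rot: [-3.141, -0.0, -0.182]
force: [-2.5, 1.0, 1.5]
width: 0.0006
gripper_force: 1.1
```

Request:
arm_command:
  commands:
    - {"tx": 0.035,"ty": 0,"tz": -0.01,"twist": 0}
    - {"tx": 0.07,"ty": 0,"tz": -0.016,"twist": 0}
    - {"tx": 0.105,"ty": 0,"tz": -0.02,"twist": 0}
    - {"tx": 0.14,"ty": 0,"tz": -0.02,"twist": 0}
    - {"tx": 0.175,"ty": 0,"tz": -0.018,"twist": 0}
    - {"tx": 0.21,"ty": 0,"tz": -0.01,"twist": 0}
    - {"tx": 0.245,"ty": 0,"tz": 0,"twist": 0}
    - {"tx": 0.27,"ty": 0,"tz": 0.006,"twist": 0}

```text
t: 30.05
eef_pos: [0.6118, 0.0232, 0.1583]
ee_rot: [3.141, 0.001, -0.182]
force: [-3.2, -0.1, 1.5]
width: 0.0005
gripper_force: 1.5
```

Request:
arm_command:
  commands:
    - {"tx": 0.006,"ty": 0,"tz": 0.002,"twist": 0}
    - {"tx": 0.012,"ty": 0,"tz": 0.004,"twist": 0}
    - {"tx": 0.018,"ty": 0,"tz": 0.006,"twist": 0}
    - {"tx": 0.024,"ty": 0,"tz": 0.008,"twist": 0}
    - {"tx": 0.024,"ty": 0,"tz": 0.008,"twist": 0}
    - {"tx": 0.024,"ty": 0,"tz": 0.008,"twist": 0}
    - {"tx": 0.024,"ty": 0,"tz": 0.008,"twist": 0}
    - {"tx": 0.024,"ty": 0,"tz": 0.008,"twist": 0}

```text
t: 30.72
eef_pos: [0.6163, 0.0225, 0.1569]
ee_rot: [3.141, 0.001, -0.182]
force: [-4.9, 0.0, -3.1]
width: 0.0001
gripper_force: 1.8
```

Request:
arm_command:
  commands:
    - {"tx": 0.004,"ty": 0,"tz": 0.002,"twist": 0}
    - {"tx": 0.008,"ty": 0,"tz": 0.003,"twist": 0}
    - {"tx": 0.012,"ty": 0,"tz": 0.004,"twist": 0}
    - {"tx": 0.016,"ty": 0,"tz": 0.005,"twist": 0}
    - {"tx": 0.016,"ty": 0,"tz": 0.005,"twist": 0}
    - {"tx": 0.016,"ty": 0,"tz": 0.005,"twist": 0}
    - {"tx": 0.016,"ty": 0,"tz": 0.005,"twist": 0}
    - {"tx": 0.016,"ty": 0,"tz": 0.005,"twist": 0}

```text
t: 31.38
eef_pos: [0.6187, 0.0218, 0.1558]
ee_rot: [3.141, 0.003, -0.182]
force: [-12.5, 3.4, 3.3]
width: 0.0004
gripper_force: 5.9
```

All three levers are over. I move to the front and verify the levers, then touch down lightly on the cover to learn the exact fingertip height.

Request:
arm_command:
  commands:
    - {"tx": -0.14,"ty": 0,"tz": 0,"twist": 0}
    - {"tx": -0.28,"ty": 0,"tz": 0,"twist": 0}
    - {"tx": -0.42,"ty": 0,"tz": 0,"twist": 0}
    - {"tx": -0.54,"ty": 0.06,"tz": 0,"twist": 0}
    - {"tx": -0.54,"ty": 0.18,"tz": 0.04,"twist": 0}
    - {"tx": -0.54,"ty": 0.3,"tz": 0.09,"twist": 0}
    - {"tx": -0.54,"ty": 0.4,"tz": 0.13,"twist": 0}
    - {"tx": -0.54,"ty": 0.4,"tz": 0.14,"twist": 0}

```text
t: 32.05
eef_pos: [0.4695, -0.0548, 0.1207]
ee_rot: [-3.141, -0.001, -0.183]
force: [-0.5, -0.1, -0.2]
width: 0.0006
gripper_force: 0.0
```

```bash
python3 - <<'E'
from h import *
X=np.load("X.npy");np.set_printoptions(precision=4,suppress=True)
s=get_state();print(w2c(X,s["eef_pos"]),s["force"])
grab_frame("scene")
for n,y in(("grip_left",.085),("grip_middle",0),("grip_right",-.085)):
    print(n,[(np.round(x["uv"],1),round(x["score"],2)) for x in spot_point(n,"scene")[:1]],[proj("scene",c2w(X,(.055+.1*np.sin(t-.45),y,.105+.1*np.cos(t-.45)))).round(1) for t in(.8,.9)])
E
```

```text
[-0.0539 -0.1014  0.1207] [-0.4645 -0.1096 -0.1832]
grip_left [(array([334.7, 236.2]), 0.82)] [array([340.3, 233.1]), array([337.6, 237.4])]
grip_middle [(array([301.7, 222.4]), 0.72)] [array([302. , 218.1]), array([299.3, 222.3])]
grip_right [(array([267. , 205.5]), 0.85)] [array([266.4, 204.2]), array([263.7, 208.2])]
```

Request:
arm_command:
  commands:
    - {"tx": 0,"ty": 0,"tz": 0.02,"twist": 0}
    - {"tx": 0,"ty": 0,"tz": 0.04,"twist": 0}
    - {"tx": 0,"ty": 0,"tz": 0.06,"twist": 0}
    - {"tx": 0,"ty": 0,"tz": 0.075,"twist": 0}
    - {"tx": 0,"ty": 0,"tz": 0.085,"twist": 0}
    - {"tx": 0,"ty": 0,"tz": 0.09,"twist": 0}
    - {"tx": 0,"ty": 0,"tz": 0.09,"twist": 0}
    - {"tx": 0,"ty": 0,"tz": 0.09,"twist": 0}

```text
t: 32.92
eef_pos: [0.47, -0.0522, 0.0984]
ee_rot: [3.141, 0.0, -0.182]
force: [-0.3, -0.1, -0.3]
width: 0.0001
gripper_force: 0.0
```

Request:
arm_command:
  commands:
    - {"tx": 0,"ty": 0,"tz": 0.002,"twist": 0}
    - {"tx": 0,"ty": 0,"tz": 0.004,"twist": 0}
    - {"tx": 0,"ty": 0,"tz": 0.006,"twist": 0}
    - {"tx": 0,"ty": 0,"tz": 0.008,"twist": 0}
    - {"tx": 0,"ty": 0,"tz": 0.01,"twist": 0}
    - {"tx": 0,"ty": 0,"tz": 0.012,"twist": 0}
    - {"tx": 0,"ty": 0,"tz": 0.012,"twist": 0}
    - {"tx": 0,"ty": 0,"tz": 0.012,"twist": 0}

```text
t: 33.58
eef_pos: [0.4699, -0.0522, 0.0954]
ee_rot: [3.142, 0.0, -0.182]
force: [-0.4, -0.0, -0.1]
width: 0.0004
gripper_force: 0.0
```

Request:
arm_command:
  commands:
    - {"tx": 0,"ty": 0,"tz": 0.002,"twist": 0}
    - {"tx": 0,"ty": 0,"tz": 0.004,"twist": 0}
    - {"tx": 0,"ty": 0,"tz": 0.006,"twist": 0}
    - {"tx": 0,"ty": 0,"tz": 0.008,"twist": 0}
    - {"tx": 0,"ty": 0,"tz": 0.01,"twist": 0}
    - {"tx": 0,"ty": 0,"tz": 0.012,"twist": 0}
    - {"tx": 0,"ty": 0,"tz": 0.012,"twist": 0}
    - {"tx": 0,"ty": 0,"tz": 0.012,"twist": 0}

```text
t: 34.25
eef_pos: [0.4699, -0.0523, 0.0923]
ee_rot: [3.142, 0.0, -0.182]
force: [-0.3, 0.4, 0.0]
width: 0.0003
gripper_force: 0.0
```

The tip is now 0–8 mm above the cover, which is a good height for the rib. I lift over the rib and come down on its right.

Request:
arm_command:
  commands:
    - {"tx": 0,"ty": 0,"tz": -0.09,"twist": 0}
    - {"tx": 0,"ty": 0,"tz": -0.18,"twist": 0}
    - {"tx": 0,"ty": 0.15,"tz": -0.18,"twist": 0}
    - {"tx": 0,"ty": 0.3,"tz": -0.18,"twist": 0}
    - {"tx": 0,"ty": 0.45,"tz": -0.18,"twist": 0}
    - {"tx": 0,"ty": 0.47,"tz": -0.18,"twist": 0}
    - {"tx": 0,"ty": 0.47,"tz": -0.09,"twist": 0}
    - {"tx": 0,"ty": 0.47,"tz": -0.002,"twist": 0}

```text
t: 34.92
eef_pos: [0.4496, -0.1687, 0.0934]
ee_rot: [-3.141, -0.003, -0.184]
force: [0.2, -0.2, -1.5]
width: 0.0007
gripper_force: 0.0
```

Request:
arm_command:
  commands:
    - {"tx": 0,"ty": -0.01,"tz": 0,"twist": 0}
    - {"tx": 0,"ty": -0.02,"tz": 0,"twist": 0}
    - {"tx": 0,"ty": -0.03,"tz": 0,"twist": 0}
    - {"tx": 0,"ty": -0.04,"tz": 0,"twist": 0}
    - {"tx": 0,"ty": -0.05,"tz": 0,"twist": 0}
    - {"tx": 0,"ty": -0.06,"tz": 0,"twist": 0}
    - {"tx": 0,"ty": -0.06,"tz": 0,"twist": 0}
    - {"tx": 0,"ty": -0.06,"tz": 0,"twist": 0}

```text
t: 35.58
eef_pos: [0.4516, -0.1528, 0.0933]
ee_rot: [-3.141, -0.001, -0.181]
force: [0.2, 0.2, 0.1]
width: 0.0004
gripper_force: 0.0
```

Request:
arm_command:
  commands:
    - {"tx": 0,"ty": -0.008,"tz": 0,"twist": 0}
    - {"tx": 0,"ty": -0.016,"tz": 0,"twist": 0}
    - {"tx": 0,"ty": -0.024,"tz": 0,"twist": 0}
    - {"tx": 0,"ty": -0.032,"tz": 0,"twist": 0}
    - {"tx": 0,"ty": -0.04,"tz": 0,"twist": 0}
    - {"tx": 0,"ty": -0.04,"tz": 0,"twist": 0}
    - {"tx": 0,"ty": -0.04,"tz": 0,"twist": 0}
    - {"tx": 0,"ty": -0.04,"tz": 0,"twist": 0}

```text
t: 36.25
eef_pos: [0.4532, -0.1432, 0.0929]
ee_rot: [3.142, 0.0, -0.182]
force: [0.0, 0.8, -0.4]
width: 0.0004
gripper_force: 0.0
```

Request:
arm_command:
  commands:
    - {"tx": 0,"ty": -0.004,"tz": 0,"twist": 0}
    - {"tx": 0,"ty": -0.008,"tz": 0,"twist": 0}
    - {"tx": 0,"ty": -0.012,"tz": 0,"twist": 0}
    - {"tx": 0,"ty": -0.016,"tz": 0,"twist": 0}
    - {"tx": 0,"ty": -0.016,"tz": 0,"twist": 0}
    - {"tx": 0,"ty": -0.016,"tz": 0,"twist": 0}
    - {"tx": 0,"ty": -0.016,"tz": 0,"twist": 0}
    - {"tx": 0,"ty": -0.016,"tz": 0,"twist": 0}

```text
t: 36.92
eef_pos: [0.4539, -0.1393, 0.0929]
ee_rot: [-3.142, -0.0, -0.182]
force: [0.4, -0.1, 0.4]
width: 0.0003
gripper_force: 0.0
```

Request:
arm_command:
  commands:
    - {"tx": 0,"ty": -0.005,"tz": 0,"twist": 0}
    - {"tx": 0,"ty": -0.01,"tz": 0,"twist": 0}
    - {"tx": 0,"ty": -0.015,"tz": 0,"twist": 0}
    - {"tx": 0,"ty": -0.02,"tz": 0,"twist": 0}
    - {"tx": 0,"ty": -0.02,"tz": 0,"twist": 0}
    - {"tx": 0,"ty": -0.02,"tz": 0,"twist": 0}
    - {"tx": 0,"ty": -0.02,"tz": 0,"twist": 0}
    - {"tx": 0,"ty": -0.02,"tz": 0,"twist": 0}

```text
t: 37.58
eef_pos: [0.4549, -0.1343, 0.0929]
ee_rot: [-3.142, -0.0, -0.182]
force: [-0.1, -1.1, -0.1]
width: 0.0006
gripper_force: 0.6
```

Request:
arm_command:
  commands:
    - {"tx": 0,"ty": -0.004,"tz": 0,"twist": 0}
    - {"tx": 0,"ty": -0.008,"tz": 0,"twist": 0}
    - {"tx": 0,"ty": -0.012,"tz": 0,"twist": 0}
    - {"tx": 0,"ty": -0.016,"tz": 0,"twist": 0}
    - {"tx": 0,"ty": -0.02,"tz": 0,"twist": 0}
    - {"tx": 0,"ty": -0.02,"tz": 0,"twist": 0}
    - {"tx": 0,"ty": -0.02,"tz": 0,"twist": 0}
    - {"tx": 0,"ty": -0.02,"tz": 0,"twist": 0}

```text
t: 38.25
eef_pos: [0.4558, -0.1293, 0.0929]
ee_rot: [-3.141, -0.0, -0.182]
force: [0.6, -1.3, 0.4]
width: 0.0004
gripper_force: 0.6
```

The cover slides with little force. I push it on.

Request:
arm_command:
  commands:
    - {"tx": 0,"ty": -0.05,"tz": 0,"twist": 0}
    - {"tx": 0,"ty": -0.1,"tz": 0,"twist": 0}
    - {"tx": 0,"ty": -0.15,"tz": 0,"twist": 0}
    - {"tx": 0,"ty": -0.2,"tz": 0,"twist": 0}
    - {"tx": 0,"ty": -0.25,"tz": 0,"twist": 0}
    - {"tx": 0,"ty": -0.3,"tz": 0,"twist": 0}
    - {"tx": 0,"ty": -0.35,"tz": 0,"twist": 0}
    - {"tx": 0,"ty": -0.4,"tz": 0,"twist": 0}

```text
t: 38.92
eef_pos: [0.4741, -0.0306, 0.093]
ee_rot: [3.142, -0.0, -0.182]
force: [1.9, -2.9, -2.1]
width: 0.0003
gripper_force: 1.2
```

Request:
arm_command:
  commands:
    - {"tx": 0,"ty": -0.025,"tz": 0,"twist": 0}
    - {"tx": 0,"ty": -0.05,"tz": 0,"twist": 0}
    - {"tx": 0,"ty": -0.075,"tz": 0,"twist": 0}
    - {"tx": 0,"ty": -0.1,"tz": 0,"twist": 0}
    - {"tx": 0,"ty": -0.115,"tz": 0,"twist": 0}
    - {"tx": 0,"ty": -0.13,"tz": 0,"twist": 0}
    - {"tx": 0,"ty": -0.14,"tz": 0,"twist": 0}
    - {"tx": 0,"ty": -0.14,"tz": 0,"twist": 0}

```text
t: 39.58
eef_pos: [0.4802, 0.0037, 0.0929]
ee_rot: [-3.141, 0.0, -0.182]
force: [-0.1, -0.6, 0.2]
width: 0.0005
gripper_force: 0.2
```

Request:
arm_command:
  commands:
    - {"tx": 0,"ty": -0.006,"tz": 0,"twist": 0}
    - {"tx": 0,"ty": -0.012,"tz": 0,"twist": 0}
    - {"tx": 0,"ty": -0.018,"tz": 0,"twist": 0}
    - {"tx": 0,"ty": -0.024,"tz": 0,"twist": 0}
    - {"tx": 0,"ty": -0.028,"tz": 0,"twist": 0}
    - {"tx": 0,"ty": -0.028,"tz": 0,"twist": 0}
    - {"tx": 0,"ty": -0.028,"tz": 0,"twist": 0}
    - {"tx": 0,"ty": -0.028,"tz": 0,"twist": 0}

```text
t: 40.25
eef_pos: [0.4812, 0.0099, 0.0928]
ee_rot: [3.141, 0.0, -0.182]
force: [0.1, -6.0, 0.3]
width: 0.0005
gripper_force: 2.4
```

Request:
arm_command:
  commands:
    - {"tx": 0,"ty": -0.004,"tz": 0,"twist": 0}
    - {"tx": 0,"ty": -0.008,"tz": 0,"twist": 0}
    - {"tx": 0,"ty": -0.012,"tz": 0,"twist": 0}
    - {"tx": 0,"ty": -0.014,"tz": 0,"twist": 0}
    - {"tx": 0,"ty": -0.014,"tz": 0,"twist": 0}
    - {"tx": 0,"ty": -0.014,"tz": 0,"twist": 0}
    - {"tx": 0,"ty": -0.014,"tz": 0,"twist": 0}
    - {"tx": 0,"ty": -0.014,"tz": 0,"twist": 0}

```text
t: 40.92
eef_pos: [0.4814, 0.0119, 0.0929]
ee_rot: [3.139, 0.001, -0.182]
force: [2.0, -12.3, 2.1]
width: 0.0007
gripper_force: 6.2
```

The cover is at its stop: 12 N after about 0.15 m of travel. I release and lift clear.

Request:
arm_command:
  commands:
    - {"tx": 0,"ty": 0.04,"tz": 0,"twist": 0}
    - {"tx": 0,"ty": 0.1,"tz": 0,"twist": 0}
    - {"tx": 0,"ty": 0.16,"tz": -0.04,"twist": 0}
    - {"tx": -0.02,"ty": 0.16,"tz": -0.16,"twist": 0}
    - {"tx": -0.04,"ty": 0.16,"tz": -0.3,"twist": 0}
    - {"tx": -0.06,"ty": 0.16,"tz": -0.44,"twist": 0}
    - {"tx": -0.08,"ty": 0.16,"tz": -0.56,"twist": 0}
    - {"tx": -0.08,"ty": 0.16,"tz": -0.6,"twist": 0}

```text
t: 41.58
eef_pos: [0.4567, -0.0213, 0.2479]
ee_rot: [-3.138, -0.007, -0.181]
force: [1.2, -0.5, -0.2]
width: 0.0007
gripper_force: 0.0
```

```bash
python3 - <<'E'
from h import *
X=np.load("X.npy");np.set_printoptions(precision=4,suppress=True)
s=get_state();print(s["t"],s["eef_pos"],s["force"])
b=grab_frame("scene")
for n,p in(("grip_left",(.098,.085,.195)),("grip_middle",(.098,0,.195)),("grip_right",(.098,-.085,.195)),("rib",(-.055,-.016,.131)),("cups_mid",None),("gel_mid",None)):
    print(n,[(np.round(x["uv"],1),round(x["score"],2)) for x in spot_point(n,"scene")[:2]],p and proj("scene",c2w(X,p)).round(1))
cv2.imwrite("pics/end.png",b[:,:,::-1])
E
```

```text
41.5833 [ 0.4567 -0.0213  0.2479] [ 1.2041 -0.5397 -0.1507]
grip_left [(array([336.9, 236.3]), 0.84)] [337.8 237.3]
grip_middle [(array([297.2, 221.4]), 0.78)] [299.5 222.1]
grip_right [(array([265. , 207.8]), 0.57)] [263.9 208.1]
rib [(array([336.7, 209.9]), 0.73)] [335.1 207.1]
cups_mid [(array([442.5, 317.7]), 0.76)] None
gel_mid [(array([221.1, 206.8]), 0.78)] None
```

View pics/end.png

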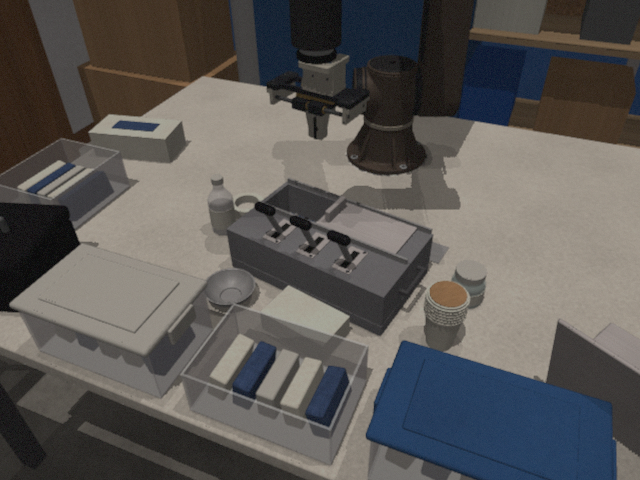

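The picture shows the three levers leaning away at (265,208), (300,222) and (338,237). The cover is at the left end, with the rib at (337,210). The bottle at (221,205) and the cups at (445,315) have not moved, and the gripper is clear.

```bash
python3 -c "
from station import *
print(job_done())"
```

```text
the job is handed in; nothing more can be done
None
```

The job is handed in: all three levers are fully over (the order was right, left, middle), the cover is open to its stop, the cups and gel bottle stand where they were, and the arm is clear at 41.6 s. While feeling for the order I pressed blocked levers to about 10 N (14 N once on the left, from a high contact).

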